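# Put the seasonings back in their coloured holders

### The arm

A 6-joint arm with a two-finger parallel gripper is mounted at the origin on the work surface; the furniture and walls round the work are solid. World frame = base frame: x ahead of the robot, y to its left, z up, the work surface at z = 0. Lengths are in mm, angles in rad, forces in N, time in s.
With the tool pointing down it reaches from about 350 to 775 mm from the base axis. Payload 7.3 kg.
Tool frame: the origin (TCP) lies at the very end of the fingers, on their centre line; the grasp point (between the pads) lies 19 mm behind it; z points along the fingers, y is the line along which they close (so a half turn about z gives the same grasp; the last joint's range is limited). The gripper opens to 92 mm and grips with 3 to 60 N. Pads are 19 mm wide; open, the fingers measure 130 mm over their backs; the gripper's body (75 mm by 190 mm) begins 47 mm behind the grasp point.
Start: joints at [-1.432, 0.342, 1.524, -0, 1.275, -0.146], TCP at [147.529, -503.865, 226.741] pointing down, gripper open.
Joint ranges: [-2.53, 2.53], [-0.77, 2.02], [0.04, 2.7], [-1, 4.14], [0.28, 2.66], [-3.11, 3.11]. Speed limits (rad/s): [2.57, 2.57, 3.14, 3.14, 3.14, 3.14].

### API

Orientations are given as [roll, pitch, yaw] about the fixed x, y, z axes, in that order (R = Rz(yaw) Ry(pitch) Rx(roll)).
In Python, from plant import bot gives the robot as it stands.
- The arm moves only by the tool jog_arm, never from a script. Its argument "targets" is a list of rows, each an object with "xyz": the shift along the tool's x, y, z as a fraction of full scale, a list of three; "spin": the turn about the tool's z as a fraction of full scale. In form: [{"xyz": [x, y, z], "spin": spin}, ...]. A call has exactly 10 rows; each row shifts and turns the commanded pose from where the row before left it, along the tool's axes as they then stand; what a row does not reach is not made up. Full scale, the value 1, is 80 mm for a shift and 0.1 rad for a turn. A row lasts 1/8 s, in which the tool goes at most 62.5 mm and 10.7 degrees, less where a joint would pass 70% of its speed; a pose out of reach is approached as far as the arm can. A call with a number of a shift or a turn outside -1 to 1 is refused whole. A call with a gripper value outside its range is refused whole. "gripper" is the opening in per cent of the stroke, from 0 (shut) to 100 (fully open), set as the call begins (left out, the last holds). The fingers move at their own pace and stop on an object; the grip force is fixed at half the most. Time passes only in rows, so rows that do not move let the fingers close, or fill a call up. It gives the time, the measured TCP pose, the force, the opening and the grip force at its end, in the units of the state.
- bot.get_obs(): the state, without advancing time (a new reading comes with each control period).
- bot.capture(name): name is "side" or "top"; returns the picture (400x640x3 uint8, blue, green, red); there is no depth.
- bot.get_calibration(name): a dict with "vfov" (degrees; the focal length in pixels is half the picture's height over the tangent of half this angle, whatever the lens; pixels are square), "cx", "cy" (the principal point, pixels), "k1" (the pictures are not rectified: a ray, as slopes to the right and down, at radius r is drawn at 1 + k1 r^2 times it, then the intrinsics apply), "eye" and "rotation" of the camera in the world. Camera axes: x right, y down, z forward; pixel columns grow to the right and rows downward; lengths in mm; the calibration is good to about 2 mm. A picture is of the moment at which its call begins. get_calibration takes no time and is no camera call.
- bot.close_job(): hands the job in; it is judged then, once.
The state is a dict: "time": time; "joint_positions": joint angles; "dq": joint speeds; "tau": joint torques, N m; "tool_pos": TCP position; "tcp_rot": TCP orientation; "contact_force": force on the tool from outside, world axes, zero at the start; "moment": the same for the moment, N m; "grip_width": finger opening in mm; "finger_force": force on a finger pad.
Only numpy, scipy, OpenCV 4.12 (cv2) and the standard library are available. Lean on these libraries where they do the work, as an engineer would, in place of code of your own. Each camera call takes 0.05 s, during which the arm holds its last target. There are 200 camera calls.

### The job

Put the seasonings away: stand the red-lidded spice jar, the green-lidded spice jar, the wooden pepper mill and the grey-topped shaker upright in the holder dishes of their own colours (red, green, brown wood, grey), each flat on the floor of its dish inside the lip. Leave the yellow-lidded jam jar and the small white cup standing where they are.

Things in the scene. Friction and masses are not known exactly. Their poses are not given: they have to be found in the camera images.
- red_jar: Spice jar with a red lid (a small green and white disc on top of it, ringed by red), upright, body square with rounded corners, 47 across the flats and 55 across the corners, 97 tall; the red lid is 45 diameter from 76 to 97 above its foot. Loose, about 110 g. Origin: centre of its underside; z up along its axis. Sizes in mm.
- green_jar: Spice jar with a dark green lid (a pale disc on top of it), upright, round, 46 diameter, 106 tall; the green lid is 45 diameter from 85 to 105 above its foot. Loose, about 110 g. Origin: centre of its underside; z up along its axis. Sizes in mm.
- mill: Brown wooden pepper mill with a small metal knob, upright, turned; 58 diameter at the foot, 120 tall over the knob; below the head the fingers meet it at up to 58 apart (the waist is filled in). Its head (50 diameter) spans 87 to 109 above its foot; the head does not turn. Loose, about 180 g. Origin: centre of its underside; z up along its axis. Sizes in mm.
- shaker: Clear and white salt shaker with a grey domed top, upright, round, 44 diameter at its belly 20 up and 39 at the foot, 90 tall; top 34 diameter from 74 up. Loose, about 100 g. Origin: centre of its underside; z up along its axis. Sizes in mm.
- red_holder: Red round lipped dish fixed to the worktop, holder for the red-lidded jar: outer diameter 82, inner diameter 72, flat inner floor 6 above the worktop, rim 15-16 above the worktop. Origin: centre of its underside, on the worktop; z up. Holders stand at least 109 apart, centre to centre, in a loose row beyond the seasonings. Sizes in mm.
- green_holder: Green round lipped dish fixed to the worktop, holder for the green-lidded jar: outer diameter 76, inner diameter 66, flat inner floor 6 above the worktop, rim 15-16 above the worktop. Origin: centre of its underside, on the worktop; z up. Holders stand at least 109 apart, centre to centre, in a loose row beyond the seasonings. Sizes in mm.
- wood_holder: Orange-brown wooden round lipped dish fixed to the worktop, holder for the wooden mill: outer diameter 86, inner diameter 76, flat inner floor 6 above the worktop, rim 15-16 above the worktop. Origin: centre of its underside, on the worktop; z up. Holders stand at least 109 apart, centre to centre, in a loose row beyond the seasonings. Sizes in mm.
- grey_holder: Grey round lipped dish fixed to the worktop, holder for the grey-topped shaker: outer diameter 70, inner diameter 60, flat inner floor 6 above the worktop, rim 15-16 above the worktop. Origin: centre of its underside, on the worktop; z up. Holders stand at least 109 apart, centre to centre, in a loose row beyond the seasonings. Sizes in mm.
- jam_jar: Bystander: jam jar with a yellow lid (66 diameter), body square with rounded corners, 71 across the flats and 82 across the corners, 110 tall, standing loose among the seasonings; has no holder and stays. Origin: centre of its underside; z up along its axis. Sizes in mm.
- cup: Bystander: small white cup with a handle, 59 x 83 x 55 tall, standing loose among the seasonings; stays. Origin: centre of its outline on the worktop; the handle points along its -y; z up. (A loose lemon, 53 tall, also lies among the seasonings.) Sizes in mm.
Things that resemble listed ones, but are neither listed nor needed, are in the scene too. Leave any purple look-alike of the mill alone.

How it is judged:
By the outcome, as a careful person would: the job done as asked, in the order asked, and still so for the second after the job is handed in, with the robot touching nothing.
It also fails if it takes over 106 s, if anything falls off the work surface, if the arm or the gripper's body presses on something with over 40 N, if the wrist force passes 120 N, or if a joint passes its speed limit or range.

## Working session

There is one attempt and no reset: what is moved stays moved. The work goes in short steps, Python scripts to look and compute and a tool call to move; the robot and the scene stay as the last step left them, time stands still between calls to the robot, and variables do not carry over. Pictures are saved under pics/ and viewed, at most 14 in all, crops included, and the job is handed in when it is done.

Besides the shell and the picture viewer there is one more tool, called after "Call:" as name([rows], argument=value, ...), one row to a line, values as JSON. jog_arm: Moves the arm, as the interface text tells. Shift numbers are shares of 80 mm and turn numbers shares of 0.1 rad, none past 1 either way. Its arguments: {"type":"object","properties":{"targets":{"type":"array","items":{"type":"object","properties":{"xyz":{"type":"array","items":{"type":"number"}},"spin":{"type":"number"}}}},"gripper":{"type":"number"}},"required":["targets"]}

```bash
mkdir -p pics; ls; python3 - <<'E'
from plant import bot
import cv2
for n in("top","side"):
    cv2.imwrite(f"pics/{n}0.png",bot.capture(n)); print(bot.get_calibration(n))
print(bot.get_obs())
E
```

```text
pics
{'vfov': 42.70929682238327, 'cx': 312.5268269149513, 'cy': 197.9201140397294, 'k1': -0.09162593680607328, 'eye': array([ 242.44482301,   23.11597986, 1681.69059696]), 'rotation': array([-2.96529421, -0.00724797, -1.54698546])}
{'vfov': 43.17901632065798, 'cx': 320.0869734079585, 'cy': 208.2328273188106, 'k1': -0.04858978677332373, 'eye': array([  564.60290962, -1237.04823205,   529.45977166]), 'rotation': array([-1.92959808,  0.01271123,  0.01636673])}
{'time': 0.1, 'joint_positions': array([-1.43199634e+00,  3.42665500e-01,  1.52488329e+00, -3.09446606e-05,
        1.27536406e+00, -1.46010912e-01]), 'dq': array([-2.34843085e-03, -2.26394841e-03, -2.19239268e-03, -4.56321710e-04,
       -8.78204261e-05, -2.65717802e-03]), 'tau': array([ 1.98721413e-03, -4.32001376e+01, -2.44695568e+01,  7.18639442e-02,
        5.26177988e-02, -3.78681500e-05]), 'tool_pos': array([ 147.47218914, -503.51237712,  226.12131252]), 'tcp_rot': array([-3.14028219e+00, -1.62802615e-04,  2.84819824e-01]), 'contact_force': array([-0.1924011 ,  1.09685895,  0.10468663]), 'moment': array([-0.03461334,  0.017692  , -0.00533529]), 'finger_force': 0.0, 'grip_width': 91.86515080509089}
```

View pics/top0.png

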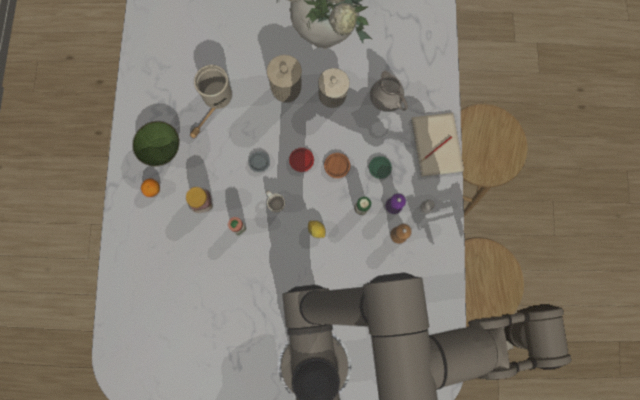

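View pics/side0.png

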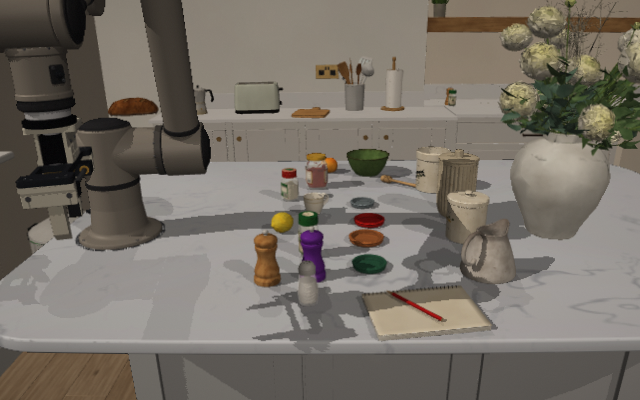

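The top view shows these candidates:
- **Red:** jar with red lid at (236,226), red dish at (301,160).
- **Green:** jar with green lid and pale disc at (364,205), green dish at (380,167).
- **Brown:** mill at (402,233), wooden dish at (337,165).
- **Purple:** look-alike of the mill at (397,203), left alone.
- **Grey:** shaker near (428,205), grey dish at (259,161).
- **Others:** jam jar (197,199), orange (150,187), lemon (317,230), cup (275,202).

In the side view the shaker stands at (308,285), the mill at (267,260) and the purple one at (313,255).

```bash
cat > h.py <<'E'
import numpy as np,cv2
from scipy.spatial.transform import Rotation as R
from plant import bot
def cal(n):
    c=bot.get_calibration(n); f=200/np.tan(np.radians(c['vfov']/2))
    return c,f,R.from_euler('xyz',c['rotation']).as_matrix()
def ray(n,u,v):
    c,f,M=cal(n); d=np.array([(u-c['cx'])/f,(v-c['cy'])/f]); s=d.copy()
    for _ in range(20): s=d/(1+c['k1']*(s@s))
    return c['eye'],M@np.array([*s,1])
def onz(n,u,v,z):
    e,d=ray(n,u,v); return e+d*(z-e[2])/d[2]
def proj(n,p):
    c,f,M=cal(n); q=M.T@(np.array(p,float)-c['eye']); s=q[:2]/q[2]
    s=s*(1+c['k1']*(s@s)); return np.array([c['cx'],c['cy']])+f*s
E
python3 - <<'E'
import cv2,numpy as np
from h import *
a=cv2.imread('pics/top0.png')[140:250,180:470]
b=cv2.imread('pics/side0.png')[150:315,230:400]
cv2.imwrite('pics/c1.png',cv2.resize(a,None,fx=2.75,fy=2.75,interpolation=2))
cv2.imwrite('pics/c2.png',cv2.resize(b,None,fx=3.5,fy=3.5,interpolation=2))
print(proj('top',[0,0,0]))
for k,(u,v,z) in dict(red=(236,226,97),green=(364,205,106),mill=(402,233,115),shaker=(428,205,90),cup=(275,202,55),jam=(197,199,110),lemon=(317,230,30),purple=(397,203,115),rh=(301,160,15),wh=(337,165,15),gh=(380,167,15),greyh=(259,161,15)).items(): print(k,onz('top',u,v,z).round())
E
```

```text
[314.14290171 365.59428532]
red [430. 255.  97.]
green [ 505. -143.  106.]
mill [ 419. -260.  115.]
shaker [ 513. -349.   90.]
cup [516. 139.  55.]
jam [510. 380. 110.]
lemon [432.   1.  30.]
purple [ 512. -245.  115.]
rh [668.  60.  15.]
wh [654. -61.  15.]
gh [ 651. -206.   15.]
greyh [661. 201.  15.]
```

View pics/c1.png

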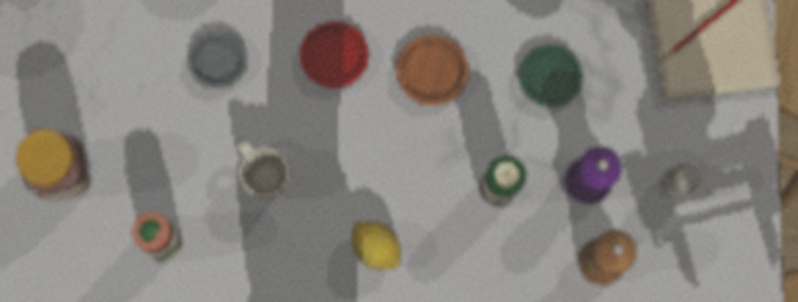

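View pics/c2.png

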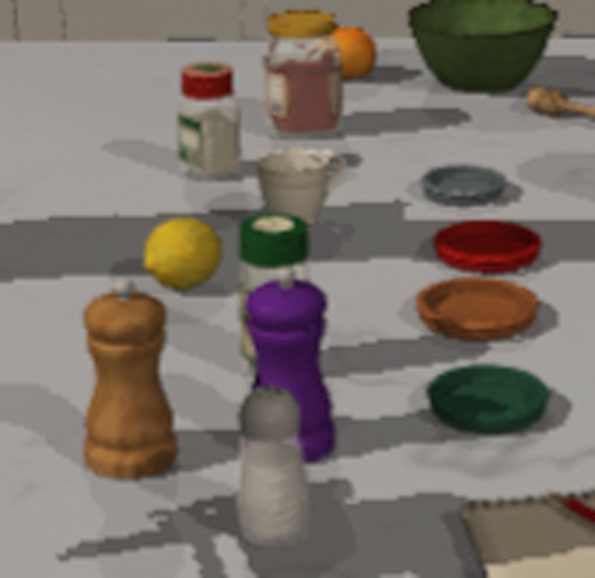

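Each colour appears once, apart from the purple mill, which isn't wanted. In crop 1 the features are: red lid with green and white disc at about (153,231), green lid with pale disc (506,174), mill knob (618,249), shaker (683,180). Now I'll measure them with masks.

```bash
python3 - <<'E'
from h import *
im=cv2.imread('pics/top0.png'); hsv=cv2.cvtColor(im,cv2.COLOR_BGR2HSV)
def blob(img,c,w,lo,hi,name,z,big=True):
    x0,y0=c[0]-w,c[1]-w; h=cv2.cvtColor(img,cv2.COLOR_BGR2HSV)[y0:y0+2*w+1,x0:x0+2*w+1].copy()
    h[...,0]=(h[...,0].astype(int)+90)%180   # hue shifted: red=90
    m=cv2.inRange(h,lo,hi); n,l,s,ce=cv2.connectedComponentsWithStats(m)
    i=1+np.argmax(s[1:,4]); (q,r)=cv2.minEnclosingCircle(np.argwhere(l==i)[:,::-1].astype(np.float32))
    p=ce[i]+[x0,y0]; pc=np.array(q)+[x0,y0]
    print(name,'px',p.round(1),'area',s[i,4],'r',round(r,1),'->',onz('top',*p,z).round(1),'circ',onz('top',*pc,z).round(1)); return p
blob(im,(301,160),18,(75,120,40),(96,255,255),'rh',11)
blob(im,(337,165),18,(88,110,40),(110,255,255),'wh',11)
blob(im,(380,167),16,(140,70,20),(179,255,255),'gh',11)
blob(im,(259,161),16,(0,25,20),(179,255,140),'greyh',11)
blob(im,(235,224),12,(80,80,60),(100,255,255),'redlid',95)
blob(im,(364,203),10,(125,60,20),(165,255,255),'greenlid',104)
blob(im,(402,233),14,(90,80,30),(112,255,255),'mill',60)
for c,n in(((258,160),'grey'),((427,206),'shk'),((364,203),'disc'),((404,231),'knob'),((235,224),'red')):
    print(n); 
    s=im[c[1]-12:c[1]+13,c[0]-12:c[0]+13]; cv2.imwrite(f'pics/t_{n}.png',s)
t=[cv2.resize(cv2.imread(f'pics/t_{n}.png'),(250,250),interpolation=0) for n in('grey','shk','disc','knob','red')]+[np.zeros((250,250,3),np.uint8)]
cv2.imwrite('pics/m1.png',np.vstack([np.hstack(t[:3]),np.hstack(t[3:])]))
print('canister',onz('top',333,78,130),onz('top',284,65,150),proj('side',(505,-349,0)))
E
```

```text
rh px [301.3 159.8] area 408 r 11.8 -> [669.6  58.9  11. ] circ [670.6  59.2  11. ]
wh px [336.7 165. ] area 473 r 12.5 -> [654.5 -60.5  11. ] circ [655.1 -61.1  11. ]
gh px [375.5 164.8] area 18 r 3.6 -> [ 658.7 -191.1   11. ] circ [ 658.1 -189.4   11. ]
greyh px [258. 162.] area 1 r 0.0 -> [658.3 204.3  11. ] circ [658.3 204.3  11. ]
redlid px [236.  224.6] area 92 r 7.2 -> [434.6 255.5  95. ] circ [436.4 258.7  95. ]
greenlid px [363.5 204.4] area 71 r 6.7 -> [ 507.3 -141.6  104. ] circ [ 510.  -141.6  104. ]
mill px [400.6 233.5] area 244 r 10.3 -> [ 423.1 -265.8   60. ] circ [ 423.2 -267.1   60. ]
grey
shk
disc
knob
red
canister [914.57776354 -38.36234385 130.        ] [946.45865975 120.37302547 150.        ] [301.09732111 299.44534901]
```

View pics/m1.png

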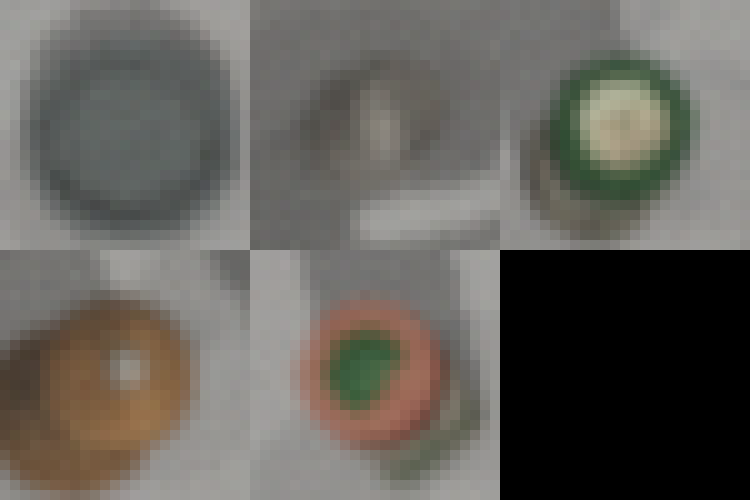

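The tiles give these centres in px: red lid (234.6,223.7), green disc (363.7,203.0), mill knob (404.2,230.3), grey dish (258.5,160.5). The shaker is faint at about (427,204), so I'll cross it with the side view (top of dome at 307,261).

```bash
python3 - <<'E'
from h import *
def tri(a,b):
    e1,d1=ray('top',*a);e2,d2=ray('side',*b)
    s=np.linalg.lstsq(np.c_[d1,-d2],e2-e1,rcond=None)[0]; p,q=e1+s[0]*d1,e2+s[1]*d2
    return ((p+q)/2).round(1),np.linalg.norm(p-q).round(1)
for n,p,z in(('red',(234.6,223.7),97),('green',(363.7,203),106),('mill',(404.2,230.3),120),('grey',(258.5,160.5),11)): print(n,onz('top',*p,z).round(1))
# side check: crop c2 px /3.5 + offset
s=lambda u,v:(230+u/3.5-.4,150+v/3.5-.4)
print('red',tri((234.6,223.7),s(206,70)),'green',tri((363.7,203),s(273,226)),'mill',tri((404.2,230.3),s(124,280)),'shk',tri((428,203.5),s(270,392)))
print('greyh',[onz('side',*s(464,184),11)],'gh',onz('side',*s(488,398),11),'gh top',onz('top',180+550/2.75-.4,140+74/2.75-.4,11),'shk side z0 foot front',onz('side',*s(274,540),0),'shk top-view foot',onz('top',426.0,206,40))
E
```

```text
red [437.1 259.7  97. ]
green [ 511.2 -142.1  106. ]
mill [ 426.6 -266.3  120. ]
grey [663.5 202.8  11. ]
red (array([437.2, 259.9,  95.7]), np.float64(0.1)) green (array([ 511.9, -142.2,  104.2]), np.float64(0.7)) mill (array([ 427.6, -266.5,  118.4]), np.float64(1.6)) shk (array([ 518.3, -349.7,   85.3]), np.float64(0.1))
greyh [array([661.26240951, 194.92476601,  11.        ])] gh [ 651.81945325 -211.09419331   11.        ] gh top [ 653.25348531 -204.92412206   11.        ] shk side z0 foot front [ 519.3736324  -366.05725694    0.        ] shk top-view foot [ 517.5949382  -353.52826008   40.        ]
```

Call:
jog_arm([
  {"xyz": [0, 0, 0], "spin": 1},
  {"xyz": [0, 0, 0], "spin": 1},
  {"xyz": [0, 0, 0], "spin": 0.85},
  {"xyz": [0.5, 0, 0], "spin": 0},
  {"xyz": [0.5, -0.5, 0], "spin": 0},
  {"xyz": [0.5, -0.5, 0], "spin": 0},
  {"xyz": [0.5, -0.5, 0], "spin": 0},
  {"xyz": [0.5, -0.5, 0], "spin": 0},
  {"xyz": [0.5, -0.5, 0], "spin": 0},
  {"xyz": [0.25, -0.5, 0], "spin": 0},
], gripper=100)

```text
time: 1.35
tool_pos: [408.9, -262.2, 226.3]
tcp_rot: [-3.141, 0.0, 0.001]
contact_force: [-0.4, -0.2, -0.2]
grip_width: 91.7
finger_force: 0.0
```

Positions agree across the two views: lid heights are 96, 104 and 118, against 97, 106 and 120 expected. Next I go over the red jar.

Call:
jog_arm([
  {"xyz": [0.05, -0.65, 0], "spin": 0},
  {"xyz": [0.05, -0.65, 0], "spin": 0},
  {"xyz": [0.05, -0.65, 0], "spin": 0},
  {"xyz": [0.05, -0.65, 0], "spin": 0},
  {"xyz": [0.05, -0.65, 0], "spin": 0},
  {"xyz": [0.05, -0.65, 0], "spin": 0},
  {"xyz": [0.05, -0.65, 0], "spin": 0},
  {"xyz": [0, -0.65, 0], "spin": 0},
  {"xyz": [0, -0.65, 0], "spin": 0},
  {"xyz": [0, -0.67, 0], "spin": 0},
])

```text
time: 2.6
tool_pos: [435.3, 259.3, 226.4]
tcp_rot: [3.141, 0.0, -0.0]
contact_force: [0.8, -0.3, 0.1]
grip_width: 91.8
finger_force: 0.0
```

```bash
python3 - <<'E'
from h import *
print(bot.get_obs()['tool_pos'])
a=bot.capture('side');t=bot.capture('top')
cv2.imwrite('pics/s2.png',np.hstack([cv2.resize(a[80:220,230:370],(560,560)),]))
E
```

```text
[435.29592414 259.31800673 226.43156909]
```

View pics/s2.png

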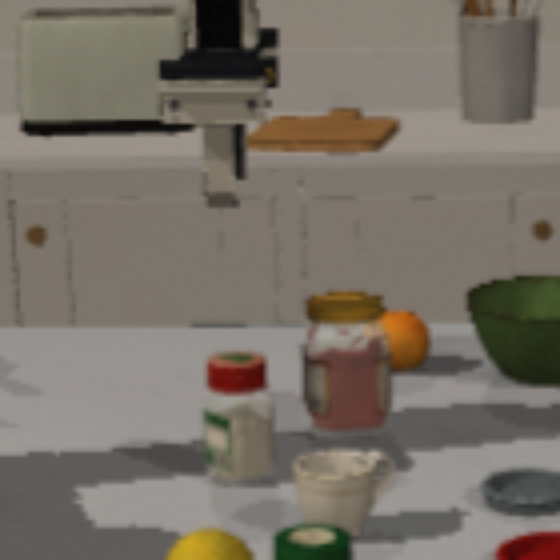

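The finger tip at (222,205) stands above the red jar (237,370), and the offset matches perspective. The path down is clear.

Call:
jog_arm([
  {"xyz": [0.02, 0, 0.3], "spin": 0},
  {"xyz": [0, 0, 0.4], "spin": 0},
  {"xyz": [0, 0, 0.4], "spin": 0},
  {"xyz": [0, 0, 0.3], "spin": 0},
  {"xyz": [0, 0, 0.25], "spin": 0},
  {"xyz": [0, 0, 0.2], "spin": 0},
  {"xyz": [0, 0, 0.1], "spin": 0},
  {"xyz": [0, 0, 0], "spin": 0},
  {"xyz": [0, 0, 0], "spin": 0},
  {"xyz": [0, 0, 0], "spin": 0},
])

```text
time: 3.95
tool_pos: [437.6, 257.8, 71.3]
tcp_rot: [-3.141, -0.001, -0.0]
contact_force: [0.4, -0.0, 0.6]
grip_width: 91.5
finger_force: 0.0
```

Call:
jog_arm([
  {"xyz": [0, 0, 0], "spin": 0},
  {"xyz": [0, 0, 0], "spin": 0},
  {"xyz": [0, 0, 0], "spin": 0},
  {"xyz": [0, 0, 0], "spin": 0},
  {"xyz": [0, 0, 0], "spin": 0},
  {"xyz": [0, 0, 0], "spin": 0},
  {"xyz": [0, 0, 0], "spin": 0},
  {"xyz": [0, 0, 0], "spin": 0},
  {"xyz": [0, 0, 0], "spin": 0},
  {"xyz": [0, 0, 0], "spin": 0},
], gripper=10)

```text
time: 5.2
tool_pos: [437.7, 258.0, 71.1]
tcp_rot: [-3.141, -0.001, -0.0]
contact_force: [-0.1, 3.2, 5.0]
grip_width: 47.1
finger_force: 29.2
```

Call:
jog_arm([
  {"xyz": [0, 0, -0.1], "spin": 0},
  {"xyz": [0, 0, -0.2], "spin": 0},
  {"xyz": [0, 0, -0.35], "spin": 0},
  {"xyz": [0, 0, -0.35], "spin": 0},
  {"xyz": [0.1, 0.1, -0.3], "spin": 0},
  {"xyz": [0.3, 0.3, -0.2], "spin": 0},
  {"xyz": [0.4, 0.35, 0], "spin": 0},
  {"xyz": [0.4, 0.35, 0], "spin": 0},
  {"xyz": [0.3, 0.3, 0], "spin": 0},
  {"xyz": [0.1, 0.1, 0], "spin": 0},
])

```text
time: 6.45
tool_pos: [565.7, 135.8, 190.1]
tcp_rot: [3.141, 0.002, -0.002]
contact_force: [-0.8, 0.4, -1.8]
grip_width: 47.2
finger_force: 28.2
```

Call:
jog_arm([
  {"xyz": [0.2, 0.15, 0], "spin": 0},
  {"xyz": [0.3, 0.23, 0], "spin": 0},
  {"xyz": [0.35, 0.25, 0], "spin": 0},
  {"xyz": [0.25, 0.2, 0], "spin": 0},
  {"xyz": [0.15, 0.1, 0], "spin": 0},
  {"xyz": [0.05, 0.03, 0], "spin": 0},
  {"xyz": [0, 0, 0.2], "spin": 0},
  {"xyz": [0, 0, 0.3], "spin": 0},
  {"xyz": [0, 0, 0.3], "spin": 0},
  {"xyz": [0, 0, 0.2], "spin": 0},
])

```text
time: 7.7
tool_pos: [667.7, 61.6, 108.5]
tcp_rot: [-3.142, 0.003, 0.001]
contact_force: [0.7, -0.1, -1.5]
grip_width: 47.7
finger_force: 28.2
```

```bash
python3 - <<'E'
from h import *
print(bot.get_obs()['tool_pos'])
a=bot.capture('side');t=bot.capture('top')
cv2.imwrite('pics/s3.png',np.hstack([cv2.resize(a[140:280,300:440],(400,400)),cv2.resize(t[120:220,250:350],(400,400))]))
E
```

```text
[667.68976933  61.5974843  108.52649139]
```

View pics/s3.png

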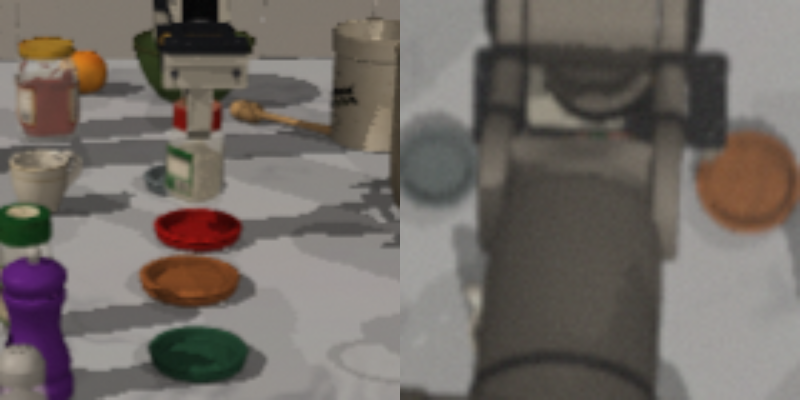

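The held jar (195,170) hangs upright over the red dish (198,228). I'll lower it about 30 mm and release.

Call:
jog_arm([
  {"xyz": [0.03, 0.03, 0.1], "spin": 0},
  {"xyz": [0, 0, 0.1], "spin": 0},
  {"xyz": [0, 0, 0.07], "spin": 0},
  {"xyz": [0, 0, 0.05], "spin": 0},
  {"xyz": [0, 0, 0.03], "spin": 0},
  {"xyz": [0, 0, 0.03], "spin": 0},
  {"xyz": [0, 0, 0], "spin": 0},
  {"xyz": [0, 0, 0], "spin": 0},
  {"xyz": [0, 0, 0], "spin": 0},
  {"xyz": [0, 0, 0], "spin": 0},
])

```text
time: 9.05
tool_pos: [671.7, 58.4, 80.4]
tcp_rot: [3.142, -0.0, -0.0]
contact_force: [-0.4, -0.8, -0.5]
grip_width: 47.1
finger_force: 28.2
```

Call:
jog_arm([
  {"xyz": [0, 0, 0.02], "spin": 0},
  {"xyz": [0, 0, 0.02], "spin": 0},
  {"xyz": [0, 0, 0], "spin": 0},
  {"xyz": [0, 0, 0], "spin": 0},
  {"xyz": [0, 0, 0], "spin": 0},
  {"xyz": [0, 0, 0], "spin": 0},
  {"xyz": [0, 0, 0], "spin": 0},
  {"xyz": [0, 0, 0], "spin": 0},
  {"xyz": [0, 0, 0], "spin": 0},
  {"xyz": [0, 0, 0], "spin": 0},
])

```text
time: 10.3
tool_pos: [671.7, 58.4, 77.2]
tcp_rot: [3.141, -0.0, -0.0]
contact_force: [-0.4, 0.6, 4.3]
grip_width: 47.3
finger_force: 29.0
```

Contact of 4 N means the jar is on the dish floor. Open and lift.

Call:
jog_arm([
  {"xyz": [0, 0, 0], "spin": 0},
  {"xyz": [0, 0, 0], "spin": 0},
  {"xyz": [0, 0, 0], "spin": 0},
  {"xyz": [0, 0, 0], "spin": 0},
  {"xyz": [0, 0, 0], "spin": 0},
  {"xyz": [0, 0, 0], "spin": 0},
  {"xyz": [0, 0, -0.3], "spin": 0},
  {"xyz": [0, 0, -0.5], "spin": 0},
  {"xyz": [0, 0, -0.5], "spin": 0},
  {"xyz": [0, 0, -0.3], "spin": 0},
], gripper=72)

```text
time: 11.55
tool_pos: [672.3, 58.5, 207.8]
tcp_rot: [3.141, -0.003, -0.0]
contact_force: [-0.0, 0.7, 0.7]
grip_width: 66.0
finger_force: 0.0
```

Call:
jog_arm([
  {"xyz": [-0.2, 0.25, 0], "spin": 0},
  {"xyz": [-0.35, 0.45, 0], "spin": 0},
  {"xyz": [-0.35, 0.45, 0], "spin": 0},
  {"xyz": [-0.35, 0.45, 0], "spin": 0},
  {"xyz": [-0.35, 0.45, 0], "spin": 0},
  {"xyz": [-0.25, 0.3, 0], "spin": 0},
  {"xyz": [-0.16, 0.16, 0], "spin": 0},
  {"xyz": [0, 0, 0], "spin": 0},
  {"xyz": [0, 0, 0], "spin": 0},
  {"xyz": [0, 0, 0], "spin": 0},
])

```text
time: 12.8
tool_pos: [511.4, -141.5, 205.0]
tcp_rot: [-3.141, -0.0, 0.001]
contact_force: [-0.1, 0.6, -0.5]
grip_width: 65.6
finger_force: 0.0
```

```bash
python3 - <<'E'
from h import *
a=bot.capture('side');t=bot.capture('top')
cv2.imwrite('pics/s4.png',np.hstack([cv2.resize(a[100:300,240:440],(400,400)),cv2.resize(t[120:220,250:350],(400,400))]))
E
```

```text
(no output)
```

View pics/s4.png

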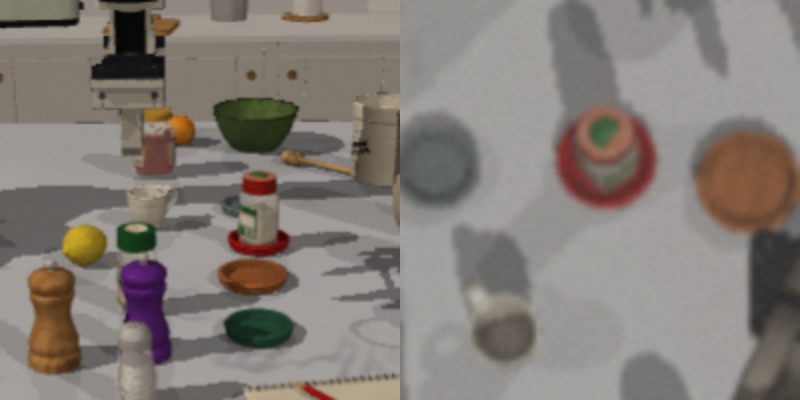

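The red jar stands upright in the red dish (258,210 in the side half; 606,155 in the top half). The fingers are above the green jar. Descend 128 mm.

Call:
jog_arm([
  {"xyz": [0, 0, 0.2], "spin": 0},
  {"xyz": [0, 0, 0.35], "spin": 0},
  {"xyz": [0, 0, 0.35], "spin": 0},
  {"xyz": [0, 0, 0.3], "spin": 0},
  {"xyz": [0, 0, 0.2], "spin": 0},
  {"xyz": [0, 0, 0.15], "spin": 0},
  {"xyz": [0, 0, 0.05], "spin": 0},
  {"xyz": [0, 0, 0], "spin": 0},
  {"xyz": [0, 0, 0], "spin": 0},
  {"xyz": [0, 0, 0], "spin": 0},
])

```text
time: 14.15
tool_pos: [511.1, -142.5, 77.7]
tcp_rot: [3.141, -0.001, -0.0]
contact_force: [-0.2, -0.7, 0.6]
grip_width: 66.1
finger_force: 0.0
```

Call:
jog_arm([
  {"xyz": [0, 0, 0], "spin": 0},
  {"xyz": [0, 0, 0], "spin": 0},
  {"xyz": [0, 0, 0], "spin": 0},
  {"xyz": [0, 0, 0], "spin": 0},
  {"xyz": [0, 0, 0], "spin": 0},
  {"xyz": [0, 0, 0], "spin": 0},
  {"xyz": [0, 0, 0], "spin": 0},
  {"xyz": [0, 0, 0], "spin": 0},
  {"xyz": [0, 0, 0], "spin": 0},
  {"xyz": [0, 0, 0], "spin": 0},
], gripper=10)

```text
time: 15.4
tool_pos: [510.9, -142.4, 77.2]
tcp_rot: [3.141, -0.0, -0.0]
contact_force: [-0.1, 0.6, 1.4]
grip_width: 44.5
finger_force: 30.0
```

Call:
jog_arm([
  {"xyz": [0, 0, -0.1], "spin": 0},
  {"xyz": [0, 0, -0.2], "spin": 0},
  {"xyz": [0, 0, -0.35], "spin": 0},
  {"xyz": [0.1, 0, -0.35], "spin": 0},
  {"xyz": [0.25, 0.1, -0.2], "spin": 0},
  {"xyz": [0.4, 0.2, 0], "spin": 0},
  {"xyz": [0.4, 0.2, 0], "spin": 0},
  {"xyz": [0.35, 0.17, 0], "spin": 0},
  {"xyz": [0.2, 0.1, 0], "spin": 0},
  {"xyz": [0.08, 0.04, 0], "spin": 0},
])

```text
time: 16.65
tool_pos: [653.5, -207.5, 172.6]
tcp_rot: [-3.141, 0.001, -0.0]
contact_force: [0.3, 0.4, -0.6]
grip_width: 44.3
finger_force: 30.0
```

Call:
jog_arm([
  {"xyz": [0, 0, 0], "spin": 0},
  {"xyz": [0, 0, 0.2], "spin": 0},
  {"xyz": [0, 0, 0.3], "spin": 0},
  {"xyz": [0, 0, 0.2], "spin": 0},
  {"xyz": [0, 0, 0.1], "spin": 0},
  {"xyz": [0, 0, 0], "spin": 0},
  {"xyz": [0, 0, 0], "spin": 0},
  {"xyz": [0, 0, 0], "spin": 0},
  {"xyz": [0, 0, 0], "spin": 0},
  {"xyz": [0, 0, 0], "spin": 0},
])

```text
time: 17.9
tool_pos: [653.3, -207.2, 109.3]
tcp_rot: [3.141, -0.0, -0.0]
contact_force: [0.4, -0.1, -0.3]
grip_width: 44.2
finger_force: 30.0
```

```bash
python3 - <<'E'
from h import *
a=bot.capture('side');t=bot.capture('top')
cv2.imwrite('pics/s5.png',np.hstack([cv2.resize(a[150:290,300:440],(400,400)),cv2.resize(t[120:220,320:420],(400,400))]))
E
```

```text
(no output)
```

View pics/s5.png

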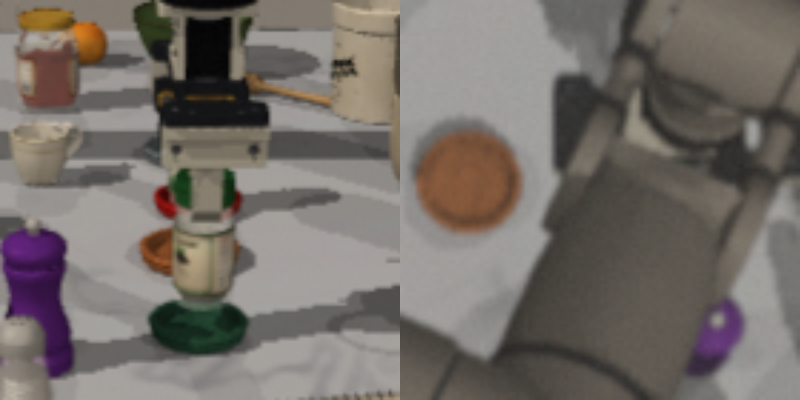

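The green-lidded jar (203,265) hangs upright over the green dish (198,325). I'll lower it to contact.

Call:
jog_arm([
  {"xyz": [-0.02, 0, 0.08], "spin": 0},
  {"xyz": [0, 0, 0.08], "spin": 0},
  {"xyz": [0, 0, 0.06], "spin": 0},
  {"xyz": [0, 0, 0.04], "spin": 0},
  {"xyz": [0, 0, 0.03], "spin": 0},
  {"xyz": [0, 0, 0.03], "spin": 0},
  {"xyz": [0, 0, 0.02], "spin": 0},
  {"xyz": [0, 0, 0], "spin": 0},
  {"xyz": [0, 0, 0], "spin": 0},
  {"xyz": [0, 0, 0], "spin": 0},
])

```text
time: 19.25
tool_pos: [652.0, -207.2, 83.2]
tcp_rot: [3.141, -0.002, -0.0]
contact_force: [-1.1, 1.0, 4.9]
grip_width: 44.6
finger_force: 30.0
```

Call:
jog_arm([
  {"xyz": [0, 0, 0], "spin": 0},
  {"xyz": [0, 0, 0], "spin": 0},
  {"xyz": [0, 0, 0], "spin": 0},
  {"xyz": [0, 0, 0], "spin": 0},
  {"xyz": [0, 0, 0], "spin": 0},
  {"xyz": [0, 0, 0], "spin": 0},
  {"xyz": [0, 0, -0.3], "spin": 0},
  {"xyz": [0, 0, -0.5], "spin": 0},
  {"xyz": [0, 0, -0.5], "spin": 0},
  {"xyz": [0, 0, -0.3], "spin": 0},
], gripper=85)

```text
time: 20.5
tool_pos: [652.1, -207.4, 212.6]
tcp_rot: [3.14, -0.003, -0.0]
contact_force: [0.5, -0.7, 0.4]
grip_width: 78.1
finger_force: 0.0
```

Call:
jog_arm([
  {"xyz": [-0.2, 0.05, 0], "spin": 0},
  {"xyz": [-0.4, 0.1, 0], "spin": 0},
  {"xyz": [-0.5, 0.14, 0], "spin": 0},
  {"xyz": [-0.5, 0.14, 0], "spin": 0},
  {"xyz": [-0.5, 0.14, 0], "spin": 0},
  {"xyz": [-0.4, 0.1, 0], "spin": 0},
  {"xyz": [-0.2, 0.05, 0], "spin": 0},
  {"xyz": [-0.11, 0.02, 0], "spin": 0},
  {"xyz": [0, 0, 0], "spin": 0},
  {"xyz": [0, 0, 0], "spin": 0},
])

```text
time: 21.75
tool_pos: [427.5, -266.2, 209.9]
tcp_rot: [3.141, -0.0, 0.0]
contact_force: [-0.0, 0.9, -0.9]
grip_width: 78.1
finger_force: 0.0
```

```bash
python3 - <<'E'
from h import *
a=bot.capture('side');t=bot.capture('top')
cv2.imwrite('pics/s6.png',np.hstack([cv2.resize(a[120:320,230:430],(500,500)),cv2.resize(t[140:220,340:388],(300,500))]))
E
```

```text
(no output)
```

View pics/s6.png

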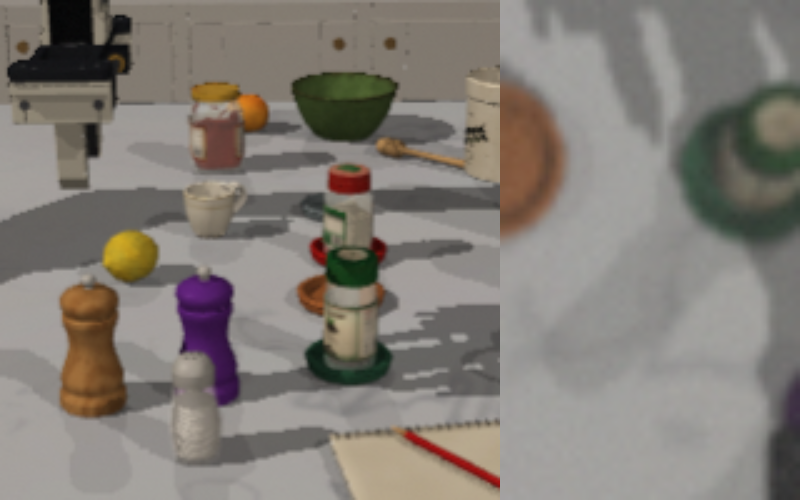

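The green jar stands in the green dish (350,315). The fingers (73,180) are above the mill (90,345). Descend 130 mm to its head.

Call:
jog_arm([
  {"xyz": [0, 0, 0.2], "spin": 0},
  {"xyz": [0, 0, 0.35], "spin": 0},
  {"xyz": [0, 0, 0.35], "spin": 0},
  {"xyz": [0, 0, 0.3], "spin": 0},
  {"xyz": [0, 0, 0.2], "spin": 0},
  {"xyz": [0, 0, 0.15], "spin": 0},
  {"xyz": [0, 0, 0.08], "spin": 0},
  {"xyz": [0, 0, 0], "spin": 0},
  {"xyz": [0, 0, 0], "spin": 0},
  {"xyz": [0, 0, 0], "spin": 0},
])

```text
time: 23.1
tool_pos: [427.0, -266.6, 80.0]
tcp_rot: [3.141, -0.001, -0.0]
contact_force: [-0.4, -0.2, -0.5]
grip_width: 78.1
finger_force: 0.0
```

Call:
jog_arm([
  {"xyz": [0, 0, 0], "spin": 0},
  {"xyz": [0, 0, 0], "spin": 0},
  {"xyz": [0, 0, 0], "spin": 0},
  {"xyz": [0, 0, 0], "spin": 0},
  {"xyz": [0, 0, 0], "spin": 0},
  {"xyz": [0, 0, 0], "spin": 0},
  {"xyz": [0, 0, 0], "spin": 0},
  {"xyz": [0, 0, 0], "spin": 0},
  {"xyz": [0, 0, 0], "spin": 0},
  {"xyz": [0, 0, 0], "spin": 0},
], gripper=10)

```text
time: 24.35
tool_pos: [426.8, -266.4, 79.5]
tcp_rot: [3.141, 0.0, -0.0]
contact_force: [-0.2, 0.1, -0.4]
grip_width: 47.2
finger_force: 29.9
```

Call:
jog_arm([
  {"xyz": [0, 0, -0.1], "spin": 0},
  {"xyz": [0, 0, -0.25], "spin": 0},
  {"xyz": [0, 0, -0.4], "spin": 0},
  {"xyz": [0, 0, -0.4], "spin": 0},
  {"xyz": [0, 0, -0.35], "spin": 0},
  {"xyz": [0.1, -0.1, -0.25], "spin": 0},
  {"xyz": [0.3, -0.3, 0], "spin": 0},
  {"xyz": [0.4, -0.4, 0], "spin": 0},
  {"xyz": [0.4, -0.4, 0], "spin": 0},
  {"xyz": [0.4, -0.4, 0], "spin": 0},
])

```text
time: 25.6
tool_pos: [555.5, -137.0, 219.8]
tcp_rot: [-3.141, 0.0, -0.0]
contact_force: [0.9, -0.2, -1.9]
grip_width: 47.1
finger_force: 29.9
```

Call:
jog_arm([
  {"xyz": [0.4, -0.4, 0], "spin": 0},
  {"xyz": [0.4, -0.3, 0], "spin": 0},
  {"xyz": [0.25, -0.17, 0], "spin": 0},
  {"xyz": [0.15, -0.1, 0], "spin": 0},
  {"xyz": [0.05, 0, 0], "spin": 0},
  {"xyz": [0, 0, 0], "spin": 0},
  {"xyz": [0, 0, 0.2], "spin": 0},
  {"xyz": [0, 0, 0.35], "spin": 0},
  {"xyz": [0, 0, 0.35], "spin": 0},
  {"xyz": [0, 0, 0.25], "spin": 0},
])

```text
time: 26.85
tool_pos: [653.3, -61.1, 125.1]
tcp_rot: [-3.141, 0.003, -0.001]
contact_force: [-0.0, -0.1, -2.5]
grip_width: 47.1
finger_force: 29.9
```

```bash
python3 - <<'E'
from h import *
print(bot.get_obs()['tool_pos'])
a=bot.capture('side')
cv2.imwrite('pics/s7.png',cv2.resize(a[120:300,280:460],(500,500)))
E
```

```text
[653.33983338 -61.08368559 125.05086816]
```

View pics/s7.png

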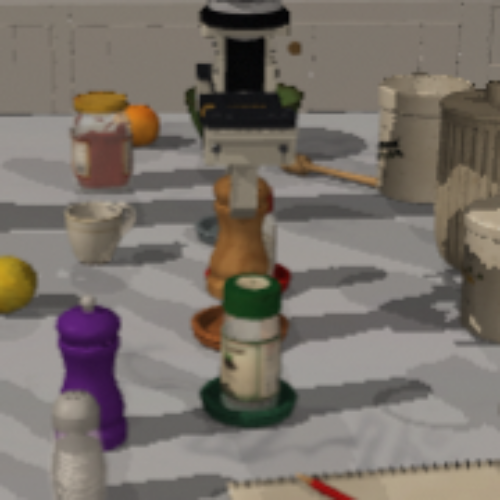

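The mill hangs upright (240,240) over the wooden dish (240,328). Lower it.

Call:
jog_arm([
  {"xyz": [0.01, 0, 0.1], "spin": 0},
  {"xyz": [0, 0, 0.12], "spin": 0},
  {"xyz": [0, 0, 0.1], "spin": 0},
  {"xyz": [0, 0, 0.05], "spin": 0},
  {"xyz": [0, 0, 0.04], "spin": 0},
  {"xyz": [0, 0, 0.03], "spin": 0},
  {"xyz": [0, 0, 0.02], "spin": 0},
  {"xyz": [0, 0, 0], "spin": 0},
  {"xyz": [0, 0, 0], "spin": 0},
  {"xyz": [0, 0, 0], "spin": 0},
])

```text
time: 28.15
tool_pos: [655.7, -60.8, 90.9]
tcp_rot: [3.141, -0.0, -0.0]
contact_force: [-0.6, -0.4, -2.4]
grip_width: 47.5
finger_force: 29.9
```

Call:
jog_arm([
  {"xyz": [0, 0, 0.03], "spin": 0},
  {"xyz": [0, 0, 0.02], "spin": 0},
  {"xyz": [0, 0, 0.02], "spin": 0},
  {"xyz": [0, 0, 0.01], "spin": 0},
  {"xyz": [0, 0, 0], "spin": 0},
  {"xyz": [0, 0, 0], "spin": 0},
  {"xyz": [0, 0, 0], "spin": 0},
  {"xyz": [0, 0, 0], "spin": 0},
  {"xyz": [0, 0, 0], "spin": 0},
  {"xyz": [0, 0, 0], "spin": 0},
])

```text
time: 29.4
tool_pos: [656.0, -60.9, 85.5]
tcp_rot: [3.141, -0.002, -0.0]
contact_force: [-1.4, 0.1, 4.6]
grip_width: 47.0
finger_force: 29.9
```

Call:
jog_arm([
  {"xyz": [0, 0, 0], "spin": 0},
  {"xyz": [0, 0, 0], "spin": 0},
  {"xyz": [0, 0, 0], "spin": 0},
  {"xyz": [0, 0, 0], "spin": 0},
  {"xyz": [0, 0, 0], "spin": 0},
  {"xyz": [0, 0, 0], "spin": 0},
  {"xyz": [0, 0, -0.3], "spin": 0},
  {"xyz": [0, 0, -0.5], "spin": 0},
  {"xyz": [0, 0, -0.5], "spin": 0},
  {"xyz": [0, 0, -0.3], "spin": 0},
], gripper=80)

```text
time: 30.65
tool_pos: [656.2, -60.9, 214.9]
tcp_rot: [3.141, -0.003, -0.0]
contact_force: [0.1, 0.5, -0.3]
grip_width: 73.5
finger_force: 0.0
```

Call:
jog_arm([
  {"xyz": [-0.1, 0.2, 0], "spin": 0},
  {"xyz": [-0.2, 0.4, 0], "spin": 0},
  {"xyz": [-0.25, 0.5, 0], "spin": 0},
  {"xyz": [-0.25, 0.5, 0], "spin": 0},
  {"xyz": [-0.25, 0.55, 0], "spin": 0},
  {"xyz": [-0.25, 0.55, 0], "spin": 0},
  {"xyz": [-0.2, 0.5, 0], "spin": 0},
  {"xyz": [-0.15, 0.25, 0], "spin": 0},
  {"xyz": [-0.08, 0.15, 0], "spin": 0},
  {"xyz": [0, 0, 0], "spin": 0},
])

```text
time: 31.9
tool_pos: [516.9, -348.7, 211.9]
tcp_rot: [-3.141, 0.0, -0.001]
contact_force: [0.0, 0.1, 1.6]
grip_width: 73.2
finger_force: 0.0
```

Call:
jog_arm([
  {"xyz": [0, 0, 0], "spin": -1},
  {"xyz": [0, 0, 0], "spin": -1},
  {"xyz": [0, 0, 0], "spin": -1},
  {"xyz": [0, 0, 0], "spin": -1},
  {"xyz": [0, 0, 0], "spin": -1},
  {"xyz": [0, 0, 0], "spin": -1},
  {"xyz": [0, 0, 0], "spin": -1},
  {"xyz": [0, 0, 0], "spin": -1},
  {"xyz": [0, 0, 0], "spin": -1},
  {"xyz": [0, 0, 0], "spin": -1},
])

```text
time: 33.15
tool_pos: [518.1, -347.0, 212.3]
tcp_rot: [-3.142, -0.0, 1.005]
contact_force: [0.4, 1.0, -0.1]
grip_width: 73.5
finger_force: 0.0
```

```bash
python3 - <<'E'
from h import *
o=bot.get_obs();print(o['tool_pos'],o['joint_positions'])
a=bot.capture('side')
cv2.imwrite('pics/s8.png',cv2.resize(a[130:330,250:450],(560,560)))
E
```

```text
[ 518.08930174 -346.97357441  212.31326196] [-7.13172743e-01  5.35733805e-01  1.25385562e+00  4.51968716e-04
  1.35209742e+00 -1.47856832e-01]
```

View pics/s8.png

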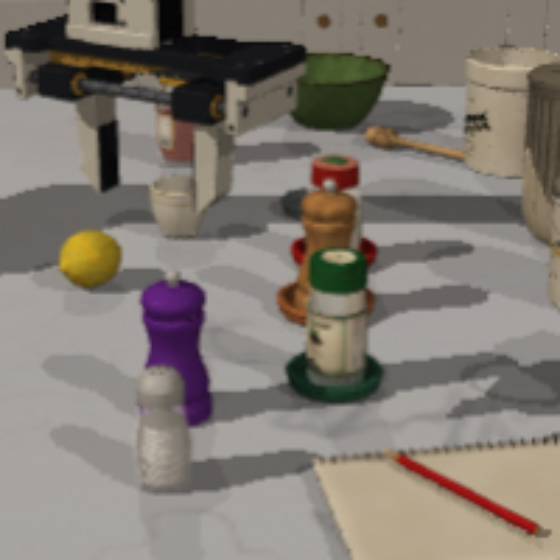

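The mill is seated in the wooden dish (328,250). The finger midpoint (158,190) is over the shaker (162,430), clear of the purple mill. Descend 170 mm.

Call:
jog_arm([
  {"xyz": [-0.02, 0.01, 0.2], "spin": 0},
  {"xyz": [0, 0, 0.35], "spin": 0},
  {"xyz": [0, 0, 0.4], "spin": 0},
  {"xyz": [0, 0, 0.4], "spin": 0},
  {"xyz": [0, 0, 0.3], "spin": 0},
  {"xyz": [0, 0, 0.2], "spin": 0},
  {"xyz": [0, 0, 0.15], "spin": 0},
  {"xyz": [0, 0, 0.1], "spin": 0},
  {"xyz": [0, 0, 0], "spin": 0},
  {"xyz": [0, 0, 0], "spin": 0},
])

```text
time: 34.45
tool_pos: [517.3, -350.9, 45.1]
tcp_rot: [3.14, 0.0, 1.0]
contact_force: [0.3, 0.2, 0.2]
grip_width: 73.6
finger_force: 0.0
```

Call:
jog_arm([
  {"xyz": [0, 0, 0], "spin": 0},
  {"xyz": [0, 0, 0], "spin": 0},
  {"xyz": [0, 0, 0], "spin": 0},
  {"xyz": [0, 0, 0], "spin": 0},
  {"xyz": [0, 0, 0], "spin": 0},
  {"xyz": [0, 0, 0], "spin": 0},
  {"xyz": [0, 0, 0], "spin": 0},
  {"xyz": [0, 0, 0], "spin": 0},
  {"xyz": [0, 0, 0], "spin": 0},
  {"xyz": [0, 0, 0], "spin": 0},
], gripper=10)

```text
time: 35.7
tool_pos: [517.2, -350.7, 44.6]
tcp_rot: [3.141, 0.0, 1.0]
contact_force: [0.9, -1.2, 3.2]
grip_width: 36.5
finger_force: 28.6
```

Call:
jog_arm([
  {"xyz": [0, 0, -0.1], "spin": 0},
  {"xyz": [0, 0, -0.2], "spin": 0},
  {"xyz": [0, 0, -0.35], "spin": 0},
  {"xyz": [0, 0, -0.4], "spin": 0.5},
  {"xyz": [0, 0, -0.4], "spin": 1},
  {"xyz": [0, 0, -0.35], "spin": 1},
  {"xyz": [0, 0, -0.25], "spin": 1},
  {"xyz": [0, 0, -0.1], "spin": 1},
  {"xyz": [0, 0, 0], "spin": 1},
  {"xyz": [0, 0, 0], "spin": 1},
])

```text
time: 36.95
tool_pos: [516.7, -350.2, 217.4]
tcp_rot: [3.141, -0.0, 0.347]
contact_force: [-0.5, -0.4, -0.3]
grip_width: 36.9
finger_force: 28.3
```

Call:
jog_arm([
  {"xyz": [0, 0, 0], "spin": 1},
  {"xyz": [0, 0, 0], "spin": 1},
  {"xyz": [0, 0, 0], "spin": 1},
  {"xyz": [0, 0, 0], "spin": 0.5},
  {"xyz": [0, -0.2, 0], "spin": 0},
  {"xyz": [0, -0.4, 0], "spin": 0},
  {"xyz": [0, -0.5, 0], "spin": 0},
  {"xyz": [0, -0.5, 0], "spin": 0},
  {"xyz": [0, -0.5, 0], "spin": 0},
  {"xyz": [0, -0.5, 0], "spin": 0},
])

```text
time: 38.2
tool_pos: [516.4, -140.1, 216.9]
tcp_rot: [-3.141, -0.0, 0.002]
contact_force: [0.0, 0.7, -0.4]
grip_width: 36.8
finger_force: 28.3
```

Call:
jog_arm([
  {"xyz": [0.1, -0.5, 0], "spin": 0},
  {"xyz": [0.2, -0.55, 0], "spin": 0},
  {"xyz": [0.25, -0.55, 0], "spin": 0},
  {"xyz": [0.25, -0.55, 0], "spin": 0},
  {"xyz": [0.25, -0.55, 0], "spin": 0},
  {"xyz": [0.25, -0.55, 0], "spin": 0},
  {"xyz": [0.25, -0.5, 0], "spin": 0},
  {"xyz": [0.15, -0.3, 0], "spin": 0},
  {"xyz": [0.08, -0.15, 0], "spin": 0},
  {"xyz": [0.05, -0.08, 0], "spin": 0},
])

```text
time: 39.45
tool_pos: [663.1, 200.4, 216.4]
tcp_rot: [3.141, 0.0, 0.001]
contact_force: [-0.8, -0.3, -0.3]
grip_width: 36.9
finger_force: 28.3
```

Call:
jog_arm([
  {"xyz": [0, 0, 0], "spin": 0},
  {"xyz": [0, 0, 0.2], "spin": 0},
  {"xyz": [0, 0, 0.35], "spin": 0},
  {"xyz": [0, 0, 0.4], "spin": 0},
  {"xyz": [0, 0, 0.35], "spin": 0},
  {"xyz": [0, 0, 0.2], "spin": 0},
  {"xyz": [0, 0, 0.1], "spin": 0},
  {"xyz": [0, 0, 0], "spin": 0},
  {"xyz": [0, 0, 0], "spin": 0},
  {"xyz": [0, 0, 0], "spin": 0},
])

```text
time: 40.7
tool_pos: [664.0, 199.9, 89.3]
tcp_rot: [-3.141, -0.002, -0.0]
contact_force: [-0.6, 0.7, -0.4]
grip_width: 36.7
finger_force: 28.3
```

```bash
python3 - <<'E'
from h import *
a=bot.capture('side');t=bot.capture('top')
cv2.imwrite('pics/s9.png',np.hstack([cv2.resize(a[110:240,300:430],(400,400)),cv2.resize(t[120:200,220:300],(400,400))]))
E
```

```text
(no output)
```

View pics/s9.png

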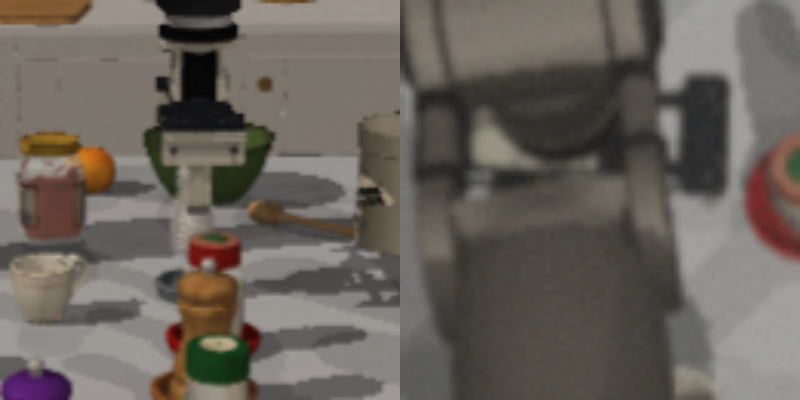

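The shaker (190,235) is upright over the grey dish, which the earlier crop puts at 194 in this view, with about 10 mm of play. Nudge +2 mm in x and y and lower.

Call:
jog_arm([
  {"xyz": [0.02, -0.02, 0.1], "spin": 0},
  {"xyz": [0, 0, 0.12], "spin": 0},
  {"xyz": [0, 0, 0.1], "spin": 0},
  {"xyz": [0, 0, 0.06], "spin": 0},
  {"xyz": [0, 0, 0.04], "spin": 0},
  {"xyz": [0, 0, 0.03], "spin": 0},
  {"xyz": [0, 0, 0.02], "spin": 0},
  {"xyz": [0, 0, 0.01], "spin": 0},
  {"xyz": [0, 0, 0], "spin": 0},
  {"xyz": [0, 0, 0], "spin": 0},
])

```text
time: 42.05
tool_pos: [665.3, 201.5, 50.6]
tcp_rot: [-3.142, -0.001, -0.0]
contact_force: [-1.2, -1.5, 4.8]
grip_width: 36.6
finger_force: 28.6
```

Contact came at the expected height. Release, lift and check.

Call:
jog_arm([
  {"xyz": [0, 0, 0], "spin": 0},
  {"xyz": [0, 0, 0], "spin": 0},
  {"xyz": [0, 0, 0], "spin": 0},
  {"xyz": [0, 0, 0], "spin": 0},
  {"xyz": [0, 0, 0], "spin": 0},
  {"xyz": [0, 0, 0], "spin": 0},
  {"xyz": [0, 0, -0.3], "spin": 0},
  {"xyz": [0, 0, -0.5], "spin": 0},
  {"xyz": [0, 0, -0.5], "spin": 0},
  {"xyz": [0, 0, -0.5], "spin": 0},
], gripper=75)

```text
time: 43.3
tool_pos: [665.0, 201.4, 195.3]
tcp_rot: [3.142, -0.0, -0.0]
contact_force: [0.7, 0.4, -0.5]
grip_width: 69.0
finger_force: 0.0
```

Call:
jog_arm([
  {"xyz": [-0.2, 0, -0.2], "spin": 0},
  {"xyz": [-0.4, 0, 0], "spin": 0},
  {"xyz": [-0.5, 0, 0], "spin": 0},
  {"xyz": [-0.5, 0, 0], "spin": 0},
  {"xyz": [-0.5, 0, 0], "spin": 0},
  {"xyz": [-0.4, 0, 0], "spin": 0},
  {"xyz": [-0.2, 0, 0], "spin": 0},
  {"xyz": [0, 0, 0], "spin": 0},
  {"xyz": [0, 0, 0], "spin": 0},
  {"xyz": [0, 0, 0], "spin": 0},
])

```text
time: 44.55
tool_pos: [449.8, 201.4, 209.7]
tcp_rot: [3.141, -0.0, -0.001]
contact_force: [-0.1, 0.2, 0.8]
grip_width: 68.8
finger_force: 0.0
```

```bash
python3 - <<'E'
from h import *
a=bot.capture('side');t=bot.capture('top')
cv2.imwrite('pics/s10.png',np.hstack([cv2.resize(a[130:310,260:440],(400,400)),cv2.resize(t[120:260,230:370],(400,400))]))
E
```

```text
(no output)
```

View pics/s10.png

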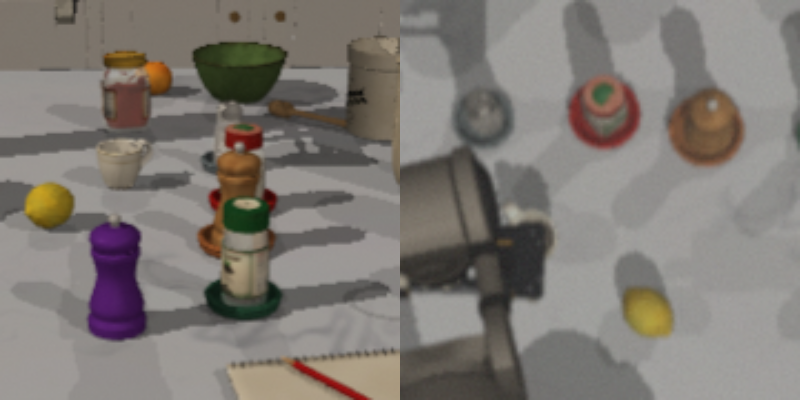

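All four stand upright in their own dishes: shaker (483,115), red jar (603,110), mill (708,125), green jar (245,255 in the side half). The jam jar, cup, lemon and purple mill have not moved.

```bash
python3 -c "
from plant import bot
print(bot.close_job())"
```

```text
the job is handed in; nothing more can be done
None
```

The red jar, green jar, mill and shaker stand upright in their own dishes, placed in that order, with the jam jar and cup left where they were; I handed the job in at about 45 s of the 106 s allowed, and no verdict came back.

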